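# Ready the microscope lamp: filter in, dial to the red tab, then switch on

## Task

Get the microscope lamp ready: push the blue-tabbed filter slide fully home into the white lamp house, and turn the crank dial on the grey transformer until its pointer stands within the width of the red tab on the scale. Only when both are right, switch the lamp on by pushing the orange-tipped toggle lever all the way over to its far side. Leave the other things on the bench where they are.

Things in the scene. Friction and masses are not known exactly. Their poses are not given: they have to be found in the camera images.
- transformer: Grey box, 200 (x) x 250 (y) x 85 mm high, fixed to the bench; origin at the centre of its underside, z up, -x side faces roughly the robot. On its flat top are the dial (to its +y side) and the toggle lever (to its -y side).
- dial_axis (a point): The dial's vertical axis, at the height of the transformer's top face, 85 mm above the bench; 35 mm from the box centre along the box's +y. Axes as the transformer. The dial is a black disc of 52 mm radius, its upper face 14 mm above the top face. On the disc stands a steel crank post; the surrounding white scale (80 mm radius, black ticks) is printed on the top face.
- dial (a joint): Dial angle in rad, 0 to 4.54, growing clockwise seen from above; at 0 the pointer stands 2.27 rad anticlockwise (from above) from the transformer's +x, on the side of the robot. The dial is stiff (about 0.12 N m, some 3 to 4 N at the post), has no spring and stays where it is left. It can be turned by pushing the post sideways round its circle; it stands away from the red tab at the start, and has to be turned clockwise, by between 0.6 and 3.1 rad.
- post_top (a point): Centre of the top of the crank post: a fixed steel cylinder 16 mm in diameter, standing 31 mm above the disc; its top is 45 mm above the transformer's top face (130 mm above the bench). It stands 36 mm from the dial axis, on the pointer's line, and goes round with the dial.
- pointer_tip (a point): Tip of the black pointer, 5 mm wide, that sticks out 14 mm from the rim of the dial over the white scale (a white line on the disc runs towards it), 66 mm from the dial axis and 8 mm above the transformer's top face; on the same radius as the post.
- mark: The red tab on the scale, the setting wanted: a flat tab 18 mm long (radially), 11 mm wide and 4 mm high, fixed on the transformer's top face. Origin on the dial axis at the top face; its +x axis points from the dial axis through the middle of the tab, which lies 77 mm out. The pointer is on the mark when its tip lies within 5.5 mm to either side of this x axis.
- switch (a joint): Toggle lever angle in rad: 0 = off, leaning towards the transformer's -x (robot) side; 1.0 = fully on, leaning to its +x (far) side. No spring, stays where it is left; about 1 to 1.5 N at the ball moves it. It starts off.
- switch_tip (a point): Centre of the lever's orange ball, 26 mm in diameter. The lever's rod (10 mm thick, 50 mm long) swings in the transformer's x-z plane about a pivot 85 mm from the box centre along the box's -y and 7 mm above its top face. When off, the ball centre is 51 mm above the top face and 24 mm to the -x side of the pivot; when on, 24 mm to the +x side. The lever's block, 70 x 50 mm, stands 10 mm above the top face.
- lamp_house: White box 120 (x) x 110 (y) x 100 mm high with a short black lens barrel on its +y side, fixed to the bench; origin at the centre of its underside, z up. The filter slide goes in at its -x side (facing roughly the robot), above an aluminium ledge 20 mm high that reaches 170 mm out from the origin.
- filter (a joint): Travel of the filter slide in m along the lamp house's +x: 0 = fully out, 0.045 = fully home against its stop (home counts from 0.042). About 1.5 N of friction, no spring, stays where it is left. It starts 30 to 45 mm short of home.
- tab (a point): Centre of the robot-facing side of the slide's upright blue tab: a plate 6 mm thick (x), 60 mm wide (y), from 38 to 88 mm above the bench, centre at 63 mm; axes as the lamp house. Pushing it along the lamp house's +x drives the slide in; when home this face is 83 mm from the lamp house's origin.
- petri: Stack of closed pale-blue dishes, 80 mm across, 32 mm high; origin at the centre of its underside. Bystander, loose: leave alone.
- slide_box: Wooden slide box 100 x 80 x 34 mm; origin at the centre of its underside. Bystander, loose: leave alone.
- dropper: Amber dropper bottle, 38 mm across, 85 mm high; origin at the centre of its underside. Bystander, loose: leave alone.
- driver: Red-handled screwdriver, 160 mm long, 26 mm thick, lying in front of the transformer; origin under its middle. Bystander, loose: leave alone.
- eyepiece: Black eyepiece, 34 mm across, 45 mm high, standing; origin at the centre of its underside. Bystander, loose: leave alone.
- beaker: Glass beaker 70 mm across, 85 mm high; origin at the centre of its underside. Bystander, loose: leave alone.
- specimen: Specimen jar 52 mm across, 75 mm high; origin at the centre of its underside. Bystander, loose: leave alone.

How it is judged:
By the outcome, as a careful person would: the job done as asked, in the order asked, and still so for the second after the job is handed in, with the robot touching nothing.
It also fails if it takes over 61 s, if anything falls off the work surface, if the arm or the gripper's body presses on something with over 40 N, if the wrist force passes 120 N, or if a joint passes its speed limit or range.

## Robot

A 6-joint arm with a two-finger parallel gripper is mounted at the origin on the work surface. World frame = base frame: x ahead of the robot, y to its left, z up, the work surface at z = 0. Lengths are in mm, angles in rad, forces in N, time in s.
With the tool pointing down it reaches from about 325 to 775 mm from the base axis. Payload 5.5 kg.
Tool frame: the origin (TCP) lies between the finger pads; the fingertips stand 17 mm ahead of it and the grasp point (between the pads) lies 2 mm behind it; x points along the fingers, y is the direction in which the jaws open and shut, and the axes are right-handed (so a half turn about x gives the same grasp; the last joint's range is limited). The gripper opens to 88 mm and grips with 3 to 60 N. Pads are 20 mm wide; open, the fingers measure 115 mm over their backs; the gripper's body (75 mm by 178 mm) begins 61 mm behind the grasp point.
Start: joints at [1.106, 0.091, 1.231, -0, 1.82, -0.057], TCP at [237.96, 550.81, 239.631] pointing down, gripper open.
Joint ranges: [-2.87, 2.87], [-0.86, 2.18], [0.17, 2.46], [-1.51, 4.65], [0.06, 2.69], [-2.65, 2.65]. Speed limits (rad/s): [2.57, 2.57, 3.01, 3.14, 3.14, 3.14].

## Interface

Orientations are given as a unit quaternion [w, x, y, z].
In Python, from bench import read_state, capture, finish_job, search_frame, spot_point gives the robot as it stands.
- The arm moves only by the tool carry_out, never from a script. Its argument "steps" is one flat list of numbers, 5 for each row, row after row: the shift along the tool's x, y, z in m, then the turn about the tool's x in units of 5 degrees (1.0 is 5 degrees), then the opening, from 0 (shut) to 1 (fully open). In form: [tx, ty, tz, twist, claw, tx, ty, tz, twist, claw, ...]. A call has 1 to 20 rows; each row shifts and turns the commanded pose from where the row before left it, along the tool's axes as they then stand; what a row does not reach is not made up. A row lasts 1/12 s, in which the tool goes at most 41.7 mm and 7.16 degrees, less where a joint would pass 70% of its speed; a pose out of reach is approached as far as the arm can. A call is refused whole if a number of a shift passes 0.0417 or a number of a turn 1, either way. A call with a gripper value outside its range is refused whole. The fingers move at their own pace and stop on an object; the grip force is fixed at half the most. Time passes only in rows, so rows that do not move let the fingers close. It gives the time, the measured TCP pose, the force and the opening at its end, in the units of the state.
- read_state(): the state, without advancing time (a new reading comes with each control period).
- capture(name): name is "scene" or "top"; returns a dict with "img" (384x512x3 uint8, red, green, blue), "K" (3x3 intrinsics, pixels), "rvec" (rotation vector, rad) and "tvec" (3), from world to camera coordinates, as OpenCV has them. Camera axes: x right, y down, z forward; pixel columns grow to the right and rows downward; lengths in mm; the calibration is good to about 2 mm. A picture is of the moment at which its call begins. There is no depth.
- finish_job(): hands the job in, once; it reports no verdict.
Trained networks look in a picture, given as the dict that the camera call returned (one of the last four; its "shot" number tells which), for a name from the list of things; names that differ only in an ending like _2 or _b are one class to them, and where a whole thing is asked for, a point or a joint stands for the part that bears it (a point fixed in the world has none). Each returns a list of dicts, best first, with "confidence" (0 to 1); they miss things now and then, are a little off and sometimes report something else, mostly with a low value. They report only what shows in the picture. A call takes as long as a camera call.
- search_frame(picture, label): "position" ([column, row] as shares, 0 to 1, of the picture: columns of its width, rows of its height, amid what is visible of it).
- spot_point(picture, label): "position" ([column, row] as shares, 0 to 1, of the picture: columns of its width, rows of its height: a listed point, or the origin of a listed thing).
The state is a dict: "clock": time; "joint_positions": joint angles; "dq": joint speeds; "effort": joint torques, N m; "tool_pos": TCP position; "eef_rot": TCP orientation; "wrist_force": force on the tool from outside, world axes, zero at the start; "wrist_torque": the same for the moment, N m; "grip_width": finger opening in mm.
Only numpy, scipy, OpenCV 4.12 (cv2) and the standard library are available. Lean on these libraries where they do the work, as an engineer would, in place of code of your own. Each camera call takes 0.05 s, during which the arm holds its last target. There are 200 camera calls.

## Working session

There is one attempt and no reset: what is moved stays moved. The work goes in short steps, Python scripts to look and compute and a tool call to move; the robot and the scene stay as the last step left them, time stands still between calls to the robot, and variables do not carry over. Pictures are saved under pics/ and viewed, about 8 in all and at most 12, crops included, and the job is handed in when it is done.

Besides the shell and the picture viewer there is one more tool, called after "Call:" by a JSON object that holds its "method" and its "body", one argument or row to a line. carry_out: Moves the arm, as the interface text tells. Its arguments: {"type":"object","properties":{"steps":{"type":"array"}},"required":["steps"]}

```bash
mkdir -p pics
cat > h.py <<'E'
import numpy as np, cv2
from bench import *
def save(p,n,crop=None,s=1):
    im=cv2.cvtColor(p["img"],cv2.COLOR_RGB2BGR)
    if crop: im=im[crop[1]:crop[3],crop[0]:crop[2]]
    cv2.imwrite("pics/"+n,cv2.resize(im,None,fx=s,fy=s,interpolation=cv2.INTER_CUBIC))
def ray(p,uv):
    K=np.array(p["K"],float);R=cv2.Rodrigues(np.array(p["rvec"],float))[0];t=np.array(p["tvec"],float).ravel()
    return -R.T@t, R.T@np.linalg.inv(K)@np.array([uv[0],uv[1],1.])
def atz(p,uv,z):
    c,d=ray(p,uv);return c+d*(z-c[2])/d[2]
def proj(p,X):
    return cv2.projectPoints(np.array(X,float).reshape(-1,3),np.array(p["rvec"],float),np.array(p["tvec"],float),np.array(p["K"],float),None)[0].reshape(-1,2)
def px(d): return np.array(d["position"])*[512,384]
E
python3 - <<'E'
from h import *
np.set_printoptions(precision=1,suppress=True)
S=capture("scene");T=capture("top")
z={"transformer":0,"dial_axis":85,"post_top":130,"pointer_tip":93,"mark":85,"switch_tip":136,"lamp_house":0,"tab":63,"petri":0,"slide_box":0,"dropper":0,"driver":0,"eyepiece":0,"beaker":0,"specimen":0}
for k,h in z.items():
    for n,p in(("S",S),("T",T)):
        for d in spot_point(p,k)[:2]: print(k,n,round(d["confidence"],2),px(d),atz(p,px(d),h))
for n,p in(("S",S),("T",T)): print(n,ray(p,(256,192)))
a=cv2.cvtColor(np.hstack([S["img"],T["img"]]),cv2.COLOR_RGB2BGR)
save(S,"s0.png",None,1.5);save(T,"t0.png",None,1.5)
s=read_state();print(s["tool_pos"],s["eef_rot"],s["clock"],s["grip_width"])
E
```

```text
transformer S 0.67 [247.7 175.5] [ 527.2 -200.4    0. ]
transformer S 0.45 [356.1 263.1] [438.6 202.    0. ]
transformer T 0.61 [304.  219.9] [ 524.9 -211.6    0. ]
dial_axis S 0.75 [255.5 158.3] [ 512.2 -182.8   85. ]
dial_axis T 0.94 [290.5 216.4] [ 526.3 -164.3   85. ]
post_top S 0.65 [268.8 158.5] [ 503.6 -129.3  130. ]
post_top T 0.76 [286.1 221.1] [ 508.2 -149.1  130. ]
pointer_tip S 0.92 [276.3 171. ] [ 491.6 -107.    93. ]
pointer_tip S 0.74 [248.3 174.2] [ 563.8 -137.    93. ]
pointer_tip T 0.61 [267.5 226.1] [496.7 -98.1  93. ]
pointer_tip T 0.52 [247.9 239. ] [459.3 -42.5  93. ]
mark T 0.28 [157.7 236.8] [462.9 217.5  85. ]
switch_tip S 0.6 [239.4 120.6] [ 500.1 -292.2  136. ]
switch_tip S 0.48 [267.3 155. ] [ 503.2 -137.8  136. ]
switch_tip T 0.63 [334.5 223.2] [ 503.4 -282.4  136. ]
lamp_house S 0.73 [320.2 299.8] [581.  236.5   0. ]
lamp_house T 0.85 [168.2 203.3] [571.9 209.9   0. ]
tab S 0.69 [356.7 265.2] [473.6 229.   63. ]
tab T 0.86 [157.3 236.5] [465. 224.  63.]
petri S 0.63 [295.1 206.3] [470.5 -32.7   0. ]
petri T 0.61 [246.2 238.6] [465.3 -34.4   0. ]
petri T 
[... 344 characters left out ...]
    0. ]
driver T 0.61 [295.2 268.5] [ 376.8 -184.4    0. ]
eyepiece S 0.7 [289.8 318.7] [673.3 237.9   0. ]
eyepiece T 0.49 [164.5 171.4] [672.8 225.7   0. ]
beaker S 0.93 [221.  274.4] [757.   47.4   0. ]
beaker T 0.66 [220.  142.3] [768.7  53.6   0. ]
beaker T 0.47 [244.6 237.9] [467.5 -29.3   0. ]
specimen S 0.57 [173.1 153. ] [ 678.7 -397.7    0. ]
specimen S 0.57 [205.8 193.1] [ 666.  -205.9    0. ]
specimen T 0.52 [368.9 171.2] [ 680.1 -414.7    0. ]
specimen T 0.3 [167.1 200.2] [581.5 213.6   0. ]
S (array([ 998.4,  574.6, 1081.9]), array([-0.3, -0.5, -0.8]))
T (array([ 393. ,  -81.7, 1335.1]), array([ 0.2,  0. , -1. ]))
[238.  550.8 239.6] [ 0.7  0.1  0.7 -0.1] 1.6 87.75738001991013
```

Run:
```python
import cv2,numpy as np
s=cv2.imread("pics/s0.png");t=cv2.imread("pics/t0.png")
s=cv2.imread("pics/s0.png");
a=cv2.resize(s[120:330,270:480],(600,600),interpolation=cv2.INTER_CUBIC)
b=cv2.resize(t[240:420,360:600],(800,600),interpolation=cv2.INTER_CUBIC)
cv2.imwrite("pics/tc.png",b)
cv2.imwrite("pics/sc.png",a)
```

```text
(no output)
```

View pics/t0.png

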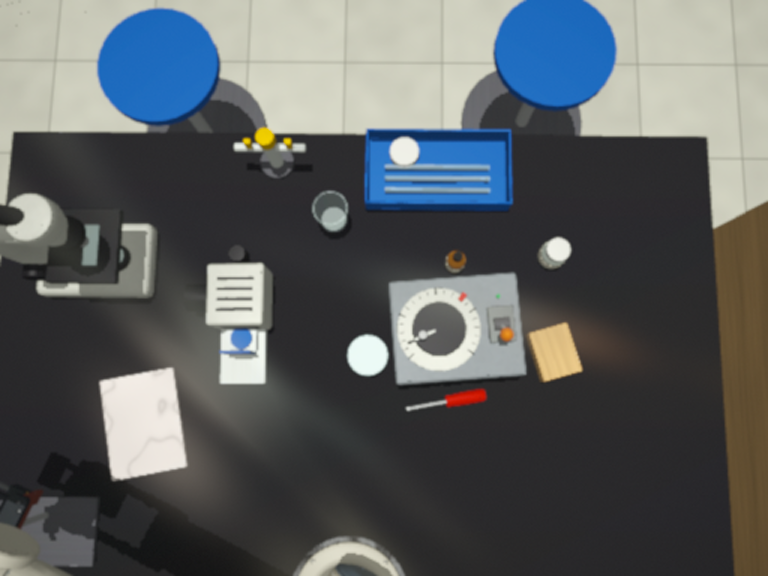

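View pics/tc.png

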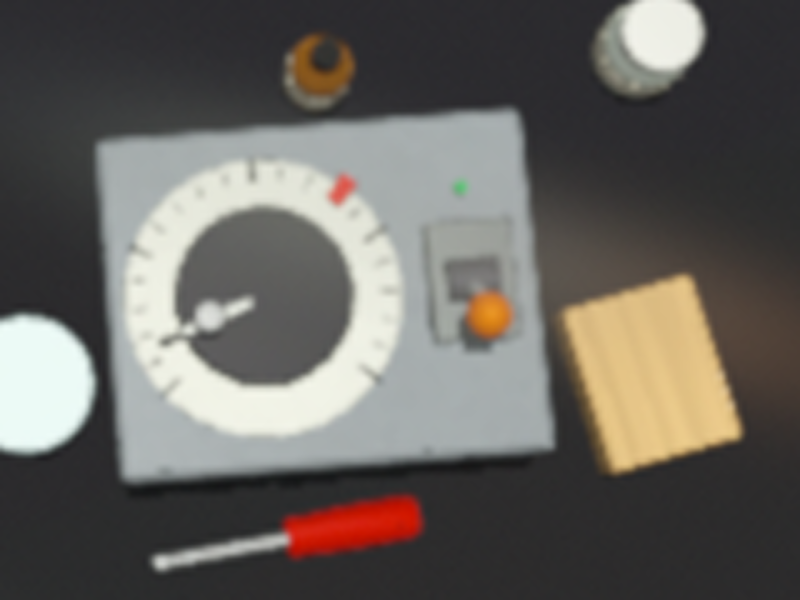

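View pics/s0.png

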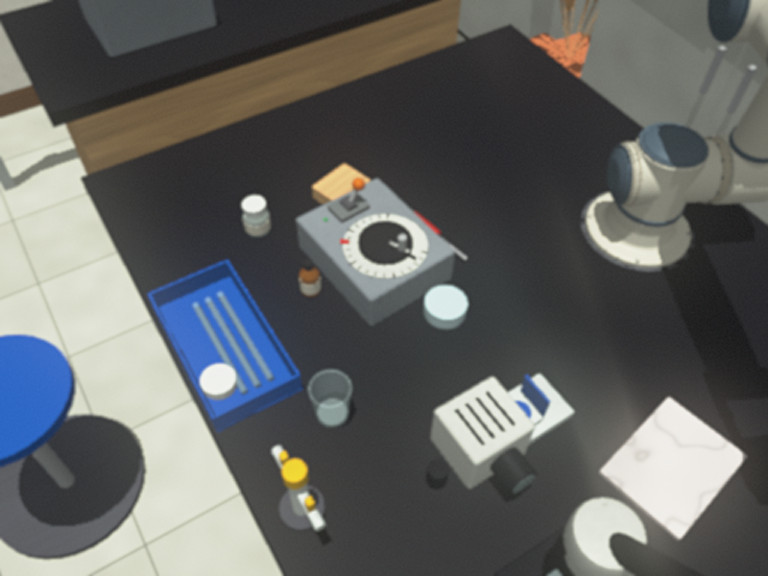

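The pictures show the mark at top-crop (342,188), the pointer tip at (165,343), the ball at (490,315) and the box corners. The tab is at t0 (239,351).

Run:
```python
from h import *
np.set_printoptions(precision=1,suppress=True)
T=capture("top");S=capture("scene")
f=lambda u,v,z:atz(T,(u/5+240-.3,v/5+160-.3),z)
c=[f(*q,85) for q in((97,142),(520,108),(553,450),(122,483))]
print("corners",c)
ctr=np.mean(c,0);xa=(c[0]+c[1]-c[2]-c[3])[:2];ya=(c[0]+c[3]-c[1]-c[2])[:2]
print("len",np.linalg.norm(xa)/2,np.linalg.norm(ya)/2)
yw=np.arctan2(xa[1],xa[0]);y2=np.arctan2(-ya[0],ya[1]);print("ctr",ctr,"yaw",yw,y2)
y=(yw+y2)/2;R=np.array([[np.cos(y),-np.sin(y)],[np.sin(y),np.cos(y)]])
ax=ctr[:2]+R@[0,35];print("axis",ax,"scale ctr",f(263,298,85),"disc",f(265,296,99))
m=f(342,188,89);p=f(165,343,93);po=f(210,315,130);b=f(490,315,136)
for n,v in(("mark",m),("ptr",p),("post",po)):
    d=v[:2]-ax;print(n,v,"ang world",np.arctan2(d[1],d[0]),"r",np.hypot(*d))
print("ball",b,"model",ctr[:2]+R@[-24,-85])
g=lambda u,v,z:atz(T,(u/1.5,v/1.5),z)
L=[g(*q,100) for q in((207,264),(263,263),(265,326),(207,328))]
print("lamp",np.mean(L,0),np.linalg.norm(L[0]-L[1]),np.linalg.norm(L[1]-L[2]))
xa=(L[0]+L[1]-L[2]-L[3]);print("yaw",np.arctan2(xa[1],xa[0]), (L[0]-L[1]))
print("ledge",[g(*q,20) for q in((220,384),(266,384))])
# blue tab mask
for n,P,w in(("T",T,(140,210,185,260)),("S",S,(330,230,385,290))):
    h=cv2.cvtColor(P["img"],cv2.COLOR_RGB2HSV);mk=((h[...,0]>105)&(h[...,0]<130)&(h[...,1]>120)).astype(np.uint8)
    k=np.zeros_like(mk);k[w[1]:w[3],w[0]:w[2]]=mk[w[1]:w[3],w[0]:w[2]]
    nl,lab,st,ce=cv2.connectedComponentsWithStats(k)
    for i in range(1,nl):
        if st[i,4]>8: print(n,st[i],ce[i],atz(P,ce[i],63))
save(T,"tab.png",(135,165,190,260),6)
```

```text
corners [array([608.2, -72.6,  85. ]), array([ 631. , -319.4,   85. ]), array([ 432.7, -334.9,   85. ]), array([411. , -89.2,  85. ])]
len 198.3648201498486 247.22010267542527
ctr [ 520.7 -204.    85. ] yaw 0.0809955359167446 0.09003014829363776
axis [ 517.7 -169.2] scale ctr [ 517.9 -169.5   85. ] disc [ 517.7 -169.7   99. ]
mark [ 582.  -214.9   89. ] ang world -0.6188615115595371 r 78.88350205374881
ptr [ 490.6 -113.    93. ] ang world 2.020399455877822 r 62.40798454838304
post [ 503.6 -136.9  130. ] ang world 1.9846734361226124 r 35.21784720414243
ball [ 504.8 -291.2  136. ] model [ 504.1 -290.8]
lamp [577.4 221.2 100. ] 108.56850709483757 122.62914730153288
yaw 0.061407942623901715 [ -3.1 108.5   0. ]
ledge [array([408.5, 263.7,  20. ]), array([409.7, 171.3,  20. ])]
T [155 219  12  13 133] [160.5 224.7] [499.7 216.2  63. ]
S [350 250  15  18  36] [356.  257.4] [461.2 211.   63. ]
S [345 268   8   9  27] [349.3 271.4] [500. 233.  63.]
```

View pics/tab.png

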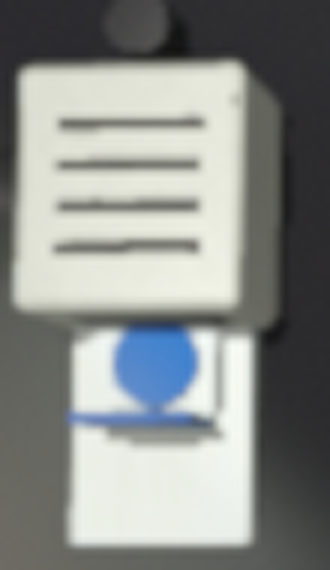

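```bash
cat >> h.py <<'E'
from scipy.spatial.transform import Rotation as Ro
def to_tool(v):
    s=read_state();q=s["eef_rot"];return Ro.from_quat([q[1],q[2],q[3],q[0]]).as_matrix().T@np.array(v,float)
def Rt():
    q=read_state()["eef_rot"];return Ro.from_quat([q[1],q[2],q[3],q[0]]).as_matrix()
E
python3 - <<'E'
from h import *
np.set_printoptions(precision=3,suppress=True)
T=capture("top")
g=lambda u,v,z:atz(T,(135+u/6-.4,165+v/6-.4),z)
print("tab top",g(70,421,88),g(214,425,88))
print("lamp top",[g(*q,100) for q in((20,65),(246,65),(238,308),(13,308))])
print("ledge",[g(*q,20) for q in((69,543),(253,543),(73,335))])
print(Rt()); s=read_state();print(s["tool_pos"],to_tool([425-238,219-550.8,-40]))
E
```

```text
tab top [468.192 249.971  88.   ] [467.094 180.789  88.   ]
lamp top [array([639.168, 279.54 , 100.   ]), array([640.306, 169.947, 100.   ]), array([522.217, 169.097, 100.   ]), array([520.998, 276.723, 100.   ])]
ledge [array([411.199, 265.538,  20.   ]), array([412.328, 173.068,  20.   ]), array([515.872, 268.68 ,  20.   ])]
[[ 0.     0.397  0.918]
 [ 0.     0.918 -0.397]
 [-1.     0.     0.   ]]
[237.972 550.809 239.645] [  40.003 -230.419  303.261]
```

Call:
{"method": "carry_out", "body": {
  "steps": [0.003,-0.0192,0.0253,0,0,0.003,-0.0192,0.0253,0,0,0.003,-0.0192,0.0253,0,0,0.003,-0.0192,0.0253,0,0,0.003,-0.0192,0.0253,0,0,0.003,-0.0192,0.0253,0,0,0.003,-0.0192,0.0253,0,0,0.003,-0.0192,0.0253,0,0,0.003,-0.0192,0.0253,0,0,0.003,-0.0192,0.0253,0,0,0.003,-0.0192,0.0253,0,0,0.003,-0.0192,0.0253,0,0,0,0,0,-0.98,0,0,0,0,-0.98,0,0,0,0,-0.98,0,0,0,0,-0.98,0,0,0,0,-0.98,0,0,0,0,0,0]
}}

```text
clock: 3.25
tool_pos: [425.3, 218.8, 203.7]
eef_rot: [0.707, -0.008, 0.707, 0.008]
wrist_force: [0.2, -0.0, -0.7]
grip_width: 0.5
```

Call:
{"method": "carry_out", "body": {
  "steps": [0.027,0,0,0,0,0.027,0,0,0,0,0.027,0,0,0,0,0.027,0,0,0,0,0.027,0,0,0,0,0,0,0.008,0,0,0,0,0.008,0,0,0,0,0.008,0,0,0,0,0.006,0,0,0,0,0.006,0,0,0,0,0.005,0,0,0,0,0.005,0,0,0,0,0.004,0,0,0,0,0.004,0,0,0,0,0,0,0]
}}

```text
clock: 4.5
tool_pos: [480.0, 219.9, 68.7]
eef_rot: [0.707, -0.007, 0.707, 0.007]
wrist_force: [-0.6, 0.2, -0.5]
grip_width: 0.2
```

Run:
```python
from h import *
T=capture("top");save(T,"p1.png",(125,165,215,255),6)
```

```text
(no output)
```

View pics/p1.png

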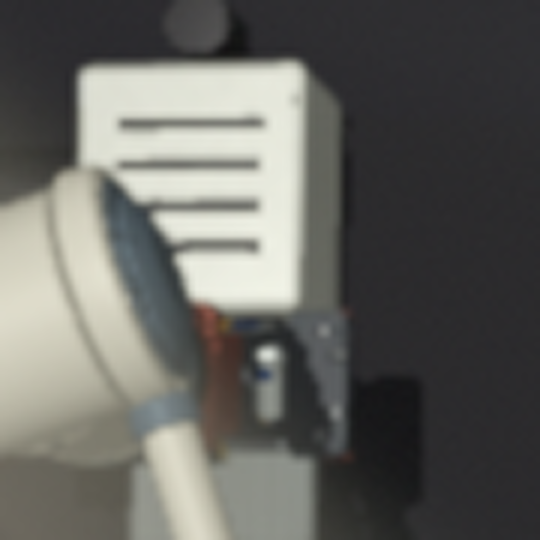

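Call:
{"method": "carry_out", "body": {
  "steps": [0,0,0.002,0,0,0,0,0.002,0,0,0,0,0.002,0,0]
}}

```text
clock: 4.8
tool_pos: [485.1, 220.0, 68.5]
eef_rot: [0.707, -0.007, 0.707, 0.007]
wrist_force: [-0.7, -0.2, 0.7]
grip_width: 0.2
```

Call:
{"method": "carry_out", "body": {
  "steps": [0,0,0.0015,0,0,0,0,0.0015,0,0]
}}

```text
clock: 4.97
tool_pos: [487.8, 220.1, 68.5]
eef_rot: [0.707, -0.007, 0.708, 0.007]
wrist_force: [-9.2, -0.7, 4.8]
grip_width: 0.3
```

Call:
{"method": "carry_out", "body": {
  "steps": [0,0,0.0015,0,0,0,0,0.0015,0,0]
}}

```text
clock: 5.13
tool_pos: [488.0, 220.1, 68.5]
eef_rot: [0.704, -0.008, 0.71, 0.007]
wrist_force: [-21.4, -2.3, 10.9]
grip_width: 0.4
```

Call:
{"method": "carry_out", "body": {
  "steps": [0,0,-0.003,0,0,0,0,-0.007,0,0,0,0,-0.01,0,0,0,0,-0.01,0,0,0,0,-0.01,0,0,-0.03,0,0,0,0,-0.03,0,0,0,0,-0.03,0,0,0,0,-0.03,0,0,0,0,-0.03,0,0,0,0,-0.03,0,0,0,0,0,-0.03,0,0,0,0,-0.03,0,0,0,0,-0.03,0,0,0,0,-0.03,0,0,0,0,-0.03,0,0,0,0,-0.03,0,0,0,0,-0.03,0,0,0,0,-0.03,0,0,0,0,0,0,0,0]
}}

```text
clock: 6.8
tool_pos: [456.0, -24.7, 248.6]
eef_rot: [0.707, -0.006, 0.707, 0.004]
wrist_force: [0.1, -0.9, 0.3]
grip_width: 0.4
```

Run:
```python
from h import *
np.set_printoptions(precision=2,suppress=True)
T=capture("top");save(T,"p2.png",(135,165,190,260),6)
g=lambda u,v,z:atz(T,(135+u/6-.4,165+v/6-.4),z)
h=cv2.cvtColor(T["img"],cv2.COLOR_RGB2HSV);mk=(h[...,0]>105)&(h[...,0]<130)&(h[...,1]>120)
r,c=np.nonzero(mk[205:260,140:185]);print(len(r),r.max()+205,atz(T,(160,r.max()+205.5),88) if len(r) else 0)
p=read_state()["tool_pos"];print(p,to_tool(np.array([502.7,-136.6,210])-p))
z=Rt()[:,2];print("psi",np.arctan2(z[1],z[0]),read_state()["joint_positions"])
```

```text
43 224 [498.2  211.74  88.  ]
[456.04 -22.6  248.68] [  38.8  -114.68   44.86]
psi 0.01538980101739846 [-0.12 -0.29  1.57 -0.    1.86 -1.71]
```

View pics/p2.png

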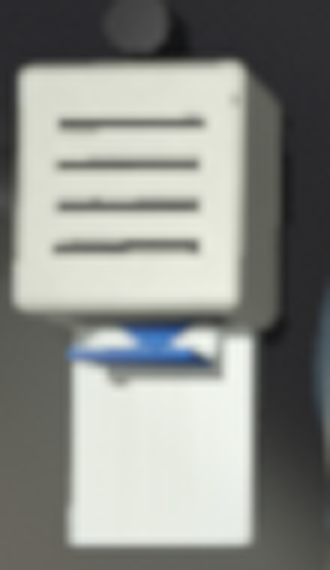

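The tab's face is now at crop row ~355 (x≈498), its home position, and the hard stop was felt. On to the dial.

Call:
{"method": "carry_out", "body": {
  "steps": [0.006,-0.019,0.0075,0,0.6,0.006,-0.019,0.0075,0,0.6,0.006,-0.019,0.0075,0,0.6,0.006,-0.019,0.0075,0,0.6,0.006,-0.019,0.0075,0,0.6,0.006,-0.0192,0.0075,0,0.6,0,0,0,0.98,0.6,0,0,0,0.98,0.6,0,0,0,0.98,0.6,0,0,0,0.98,0.6,0,0,0,0.98,0.6,0,0,0,0.98,0.6,0,0,0,0.98,0.6,0,0,0,0.98,0.6,0,0,0,0.98,0.6,0,0,0,0.98,0.6,0,0,0,0.98,0.6,0,0,0,0.98,0.6,0,0,0,0.98,0.6,0,0,0,0.5,0.6]
}}

```text
clock: 8.52
tool_pos: [503.7, -132.4, 212.7]
eef_rot: [0.596, 0.381, 0.595, -0.381]
wrist_force: [0.1, 0.1, 0.1]
grip_width: 52.6
```

Run:
```python
from h import *
np.set_printoptions(precision=2,suppress=True)
p=np.array(read_state()["tool_pos"]);print(p,to_tool(np.array([502.7,-136.6,124])-p))
z=Rt()[:,2];print("psi",np.arctan2(z[1],z[0]),read_state()["joint_positions"],read_state()["grip_width"])
T=capture("top");S=capture("scene")
for n,P in(("T",T),("S",S)):
    for k,h in(("post_top",130),("pointer_tip",93)):
        for d in spot_point(P,k)[:1]: print(n,k,d["confidence"],atz(P,px(d),h))
save(S,"p3.png",(180,70,320,200),5)
```

```text
[ 503.75 -132.43  212.71] [88.71 -2.77  3.33]
psi -1.1386733903050534 [-0.32 -0.13  1.49  0.    1.77 -0.75] 52.56113846119563
S post_top 0.93 [ 505.93 -123.53  130.  ]
S pointer_tip 0.79 [ 495.57 -104.36   93.  ]
```

View pics/p3.png

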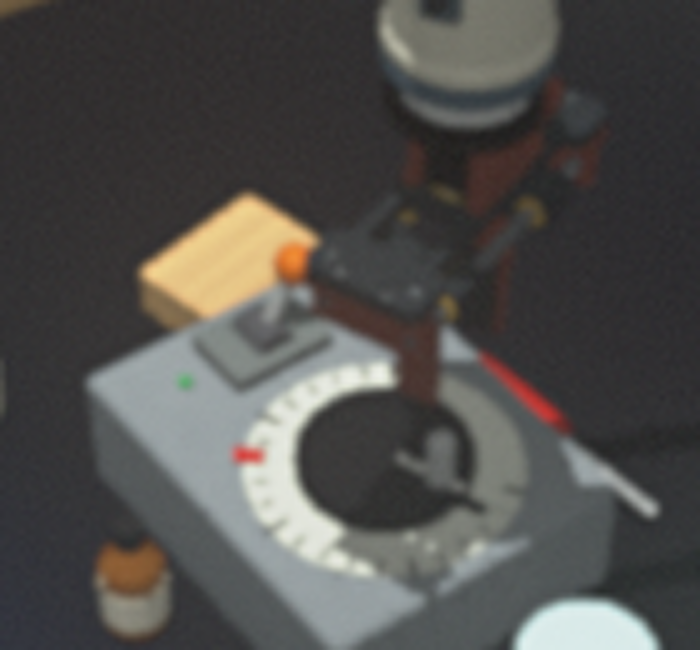

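The scene crop shows the post top at ~(440,437), the pointer tip at (482,508), the mark at (248,456) and the scale centred near (384,466). I'll check these against the top view.

```bash
cat > sc.py <<'E'
from h import *
np.set_printoptions(precision=2,suppress=True)
S=capture("scene")
g=lambda u,v,z:atz(S,(180+u/5-.4,70+v/5-.4),z)
for n,q in dict(post=(440,437,130),tip=(482,508,93),mark=(248,456,89),ctr=(384,466,85),disc=(385,460,99)).items():
    X=g(*q);d=X[:2]-[517.7,-169.5];print(n,X,np.arctan2(d[1],d[0]),np.hypot(*d))
print("proj",[ (proj(S,[q])[0]-[180,70]+.4)*5 for q in([517.7,-169.5,85],[502.7,-136.6,130],[582,-214.9,89])])
E
python3 sc.py
```

```text
post [ 503.37 -135.62  130.  ] 1.9710569659302952 36.782645842892016
tip [ 492.69 -106.79   93.  ] 1.9503426679767353 67.50993171554074
mark [ 582.74 -209.74   89.  ] -0.5540786708481651 76.4849443541489
ctr [ 519.   -166.89   85.  ] 1.1073119743534177 2.9142678601531085
disc [ 522.91 -159.98   99.  ] 1.0701491625425332 10.846468652516624
proj [array([383.53, 462.14]), array([440.07, 435.39]), array([244.6 , 449.64])]
```

Call:
{"method": "carry_out", "body": {
  "steps": [0.02,-0.0028,0.0035,0,0.6,0.02,0,0,0,0.6,0.02,0,0,0,0.6,0.02,0,0,0,0.6,0.01,0,0,0,0.6,0,0,0,0,0,0,0,0,0,0,0,0,0,0,0,0,0,0,0,0,0,0,0,0,0,0,0,0,0,0,0,0,0,0,0,0,0,0,0,0]
}}

```text
clock: 9.95
tool_pos: [503.2, -137.9, 123.9]
eef_rot: [0.597, 0.381, 0.595, -0.38]
wrist_force: [2.8, 2.7, 4.3]
grip_width: 15.6
```

```bash
cat > st.py <<'E'
from h import *
np.set_printoptions(precision=2,suppress=True)
s=read_state();p=np.array(s["tool_pos"]);d=p[:2]-[517.7,-169.5]
z=Rt()[:,2];ps=np.arctan2(z[1],z[0])
a=np.arctan2(d[1],d[0])
print(p,"ang",a,"r",np.hypot(*d),"psi_y-tang",(ps+np.pi/2)-(a-np.pi/2),"F",np.array(s["wrist_force"]),"g",s["grip_width"],"q",np.array(s["joint_positions"]),s["clock"])
E
python3 st.py
```

```text
[ 503.19 -137.93  123.89] ang 2.0017203141403965 r 34.74765689919091 psi_y-tang 0.004739330155474786 F [2.82 2.65 4.27] g 15.577336631161113 q [-0.33 -0.11  1.64  0.    1.61 -0.77] 9.95
```

Call:
{"method": "carry_out", "body": {
  "steps": [0,0.00314,0.00014,1,0,0,0.00314,0.00014,1,0,0,0.00314,0.00014,1,0,0,0.00314,0.00014,1,0,0,0.00314,0.00014,1,0]
}}

```text
clock: 10.37
tool_pos: [517.6, -134.0, 123.9]
eef_rot: [0.499, 0.502, 0.499, -0.501]
wrist_force: [-2.2, 4.6, 7.1]
grip_width: 15.5
```

```bash
python3 st.py
```

```text
[ 517.55 -134.01  123.87] ang 1.5749964662194458 r 35.48721986365544 psi_y-tang -0.0088069166331457 F [-2.18  4.57  7.07] g 15.475357850723752 q [-0.32 -0.08  1.6   0.    1.61 -0.31] 10.3667
```

Following nicely. Next 15 rows.

Call:
{"method": "carry_out", "body": {
  "steps": [0,0.00314,0.00014,1,0,0,0.00314,0.00014,1,0,0,0.00314,0.00014,1,0,0,0.00314,0.00014,1,0,0,0.00314,0.00014,1,0,0,0.00314,0.00014,1,0,0,0.00314,0.00014,1,0,0,0.00314,0.00014,1,0,0,0.00314,0.00014,1,0,0,0.00314,0.00014,1,0,0,0.00314,0.00014,1,0,0,0.00314,0.00014,1,0,0,0.00314,0.00014,1,0,0,0.00314,0.00014,1,0,0,0.00314,0.00014,1,0]
}}

```text
clock: 11.62
tool_pos: [552.7, -159.1, 123.9]
eef_rot: [0.09, 0.702, 0.092, -0.701]
wrist_force: [-0.8, 9.7, 6.1]
grip_width: 15.5
```

```bash
python3 st.py
```

```text
[ 552.71 -159.15  123.87] ang 0.28746115030129443 r 36.511171906774685 psi_y-tang -0.02924292057785971 F [-0.77  9.73  6.09] g 15.465917808390808 q [-0.34  0.03  1.5   0.    1.61  0.97] 11.6167
```

Call:
{"method": "carry_out", "body": {
  "steps": [0,0.00314,0.00014,1,0,0,0.00314,0.00014,1,0,0,0.00314,0.00014,1,0,0,0.00314,0.00014,1,0,0,0.00314,0.00014,1,0,0,0.00314,0.00014,1,0,0,0.00314,0.00014,1,0,0,0.00314,0.00014,1,0,0,0.00314,0.00014,1,0,0,0.00314,0.00014,1,0,0,0,0,0,0,0,0,0,0,0]
}}

```text
clock: 12.62
tool_pos: [547.5, -189.5, 123.7]
eef_rot: [-0.214, 0.675, -0.211, -0.674]
wrist_force: [1.1, 8.6, 5.7]
grip_width: 15.1
```

```bash
python3 st.py
python3 - <<'E'
from h import *
S=capture("scene");save(S,"p4.png",(190,110,310,200),6.5)
E
```

```text
[ 547.47 -189.52  123.75] ang -0.5920320248088801 r 35.87747197767903 psi_y-tang 6.264106934668245 F [1.13 8.59 5.68] g 15.109934714774475 q [-0.39  0.04  1.49  0.    1.61  1.79] 12.6167
```

View pics/p4.png

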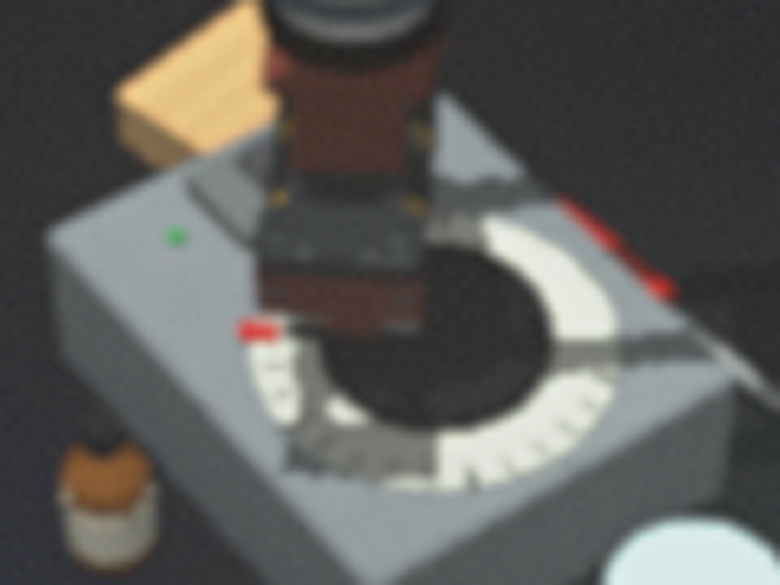

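The black pointer abuts the red tab at crop (285,330). I'll release, retreat and verify.

Call:
{"method": "carry_out", "body": {
  "steps": [0,0,0,0,0.6,0,0,0,0,0.6,0,0,0,0,0.6,0,0,0,0,0.6,0,0,0,0,0.6,0,0,0,0,0.6,-0.02,0,0,0,0.6,-0.03,0,0,0,0.6,-0.03,0,0,0,0.6,-0.03,0,0,0,0.6,0,0,0.03,0,0.6,0,0,0.03,0,0,0,0,0.03,0,0,0,0,0.03,0,0,0,0,0.03,0,0,0,0,0.03,0,0,0,0,0.03,0,0,0,0,0,0,0]
}}

```text
clock: 14.17
tool_pos: [372.5, -69.1, 233.8]
eef_rot: [-0.213, 0.675, -0.212, -0.674]
wrist_force: [-0.3, 0.4, 0.4]
grip_width: 9.5
```

```bash
python3 - <<'E'
from h import *
np.set_printoptions(precision=3,suppress=True)
S=capture("scene");T=capture("top")
a=cv2.resize(S["img"][130:190,210:290],(640,480),interpolation=cv2.INTER_CUBIC)
b=cv2.resize(T["img"][170:260,260:360],(640,576),interpolation=cv2.INTER_CUBIC)[:480]
c=np.hstack([a,b]);c=cv2.resize(c,(800,300),interpolation=cv2.INTER_AREA)
cv2.imwrite("pics/p5.png",c[...,::-1])
for n,P in(("T",T),("S",S)):
    h=cv2.cvtColor(P["img"],cv2.COLOR_RGB2HSV);mk=((h[...,0]<6)|(h[...,0]>173))&(h[...,1]>110)
    q=proj(P,[[582,-213,89]])[0].astype(int);w=np.zeros_like(mk);w[q[1]-9:q[1]+9,q[0]-9:q[0]+9]=1;r,cc=np.nonzero(mk&w)
    if len(r):
        m=atz(P,(cc.mean(),r.mean()),89);d=m[:2]-[517.7,-169.5];print(n,"mark",len(r),m,np.arctan2(d[1],d[0]),np.hypot(*d))
    for k,hh in(("post_top",130),("pointer_tip",93)):
        for e in spot_point(P,k)[:1]:
            X=atz(P,px(e),hh);d=X[:2]-[517.7,-169.5];print(n,k,round(e["confidence"],2),X,np.arctan2(d[1],d[0]),np.hypot(*d))
E
python3 st.py
```

```text
T mark 15 [ 581.501 -214.826   89.   ] -0.61769363407966 78.26242748389798
T post_top 0.9 [ 549.98  -202.625  130.   ] -0.7983122517363928 46.25253876566539
T pointer_tip 0.58 [ 566.73  -205.204   93.   ] -0.6294045493568693 60.652621958253114
S mark 10 [ 582.663 -211.015   89.   ] -0.5686456673376005 77.0956941607544
S post_top 0.88 [ 540.427 -198.272  130.   ] -0.9022397832276416 36.6648615575219
S pointer_tip 0.68 [ 572.183 -208.106   93.   ] -0.616468414955962 66.77489548330064
[375.54 -71.46 232.25] ang 2.5378580234522525 r 172.686675553048 psi_y-tang 3.132713361521229 F [ 0.29 -0.43 -0.46] g 0.8865226478549791 q [-0.28 -0.5   1.76 -0.    1.89  1.91] 14.4667
```

View pics/p5.png

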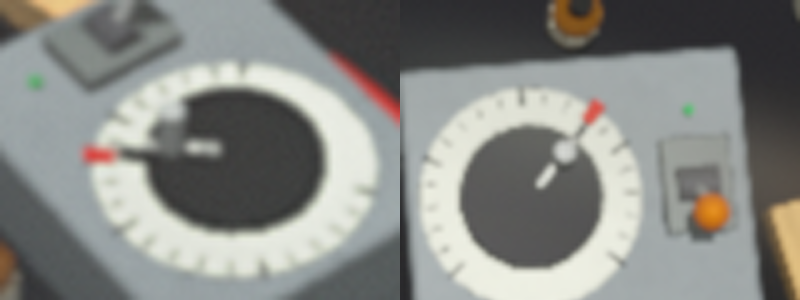

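Both views show the pointer meeting the tab. A quick numeric check before the lever goes over.

Run:
```python
from h import *
np.set_printoptions(precision=3,suppress=True)
A=np.array([517.7,-169.5])
for n in("top","scene"):
    P=capture(n);im=P["img"].astype(np.float32);g=im.mean(2);red=im[...,0]-im[...,1:].max(2)
    th=np.arange(-.95,-.25,.01)
    def prof(img,rs,z):
        o=0
        for r in rs:
            q=proj(P,np.c_[A[0]+r*np.cos(th),A[1]+r*np.sin(th),np.full(len(th),z)]).astype(np.float32)
            o=o+cv2.remap(img,q[None,:,0],q[None,:,1],cv2.INTER_LINEAR)[0]
        return o/len(rs)
    d=prof(g,[57,59,61,63],93);w=np.clip(np.median(d)-15-d,0,None);m=prof(red,[74,77,80],89);v=np.clip(m-30,0,None)
    print(n,"ptr",(w*th).sum()/w.sum(),"mark",(v*th).sum()/v.sum());print(d[::5].astype(int),m[::5].astype(int))
p=np.array(read_state()["tool_pos"]);print(p,to_tool(np.array([455,-294,200])-p),to_tool([1,.085,0]))
```

```text
top ptr -0.6237070157400804 mark -0.6119521988091651
[219 219 219 219 218 203 163 160 201 217 218 219 218 218] [ -2  -2  -2  -2  -1  19  97 118  57   3  -2  -2  -2  -2]
scene ptr -0.5282476734384468 mark -0.5661759956677707
[219 216 221 225 225 215 187 146 102 113 151 192 221 226] [ -6  -7  -6  -5  -6   4  43 110 127  65   7  -5  -4  -5]
[375.422 -71.383 232.198] [  32.026  136.359 -193.153] [-0.001 -0.645 -0.769]
```

Pointer and mark agree to within about 0.01–0.04 rad, against a tolerance of 0.083. Now the lever.

Call:
{"method": "carry_out", "body": {
  "steps": [0.004,0.017,-0.0242,0,0,0.004,0.017,-0.0242,0,0,0.004,0.017,-0.0242,0,0,0.004,0.017,-0.0242,0,0,0.004,0.017,-0.0242,0,0,0.004,0.017,-0.0242,0,0,0.004,0.017,-0.0242,0,0,0.004,0.017,-0.0242,0,0,0,0,0,-1,0,0,0,0,-1,0,0,0,0,-1,0,0,0,0,-1,0,0,0,0,-1,0,0,0,0,-1,0,0,0,0,-1,0,0,0,0,-1,0,0,0,0,0,0,0,0,0,0,0]
}}

```text
clock: 16.07
tool_pos: [455.4, -293.8, 200.0]
eef_rot: [-0.029, -0.706, -0.03, 0.707]
wrist_force: [0.1, -0.2, -0.3]
grip_width: 0.3
```

Run:
```python
from h import *
np.set_printoptions(precision=3,suppress=True)
p=np.array(read_state()["tool_pos"]);print(p,to_tool(np.array([455,-295,142])-p),to_tool([.996,.085,0]),read_state()["grip_width"])
```

```text
[ 455.393 -293.839  200.007] [58.007  1.165  0.442] [-0.001 -0.002 -1.   ] 0.31453171489451015
```

Call:
{"method": "carry_out", "body": {
  "steps": [0.02,0.001,0,0,0,0.02,0,0,0,0,0.018,0,0,0,0,0,0,-0.01,0,0,0,0,-0.01,0,0,0,0,-0.006,0,0,0,0,-0.005,0,0,0,0,-0.005,0,0,0,0,-0.005,0,0,0,0,-0.005,0,0,0,0,-0.005,0,0,0,0,-0.005,0,0,0,0,-0.005,0,0,0,0,-0.004,0,0,0,0,-0.003,0,0]
}}

```text
clock: 17.32
tool_pos: [523.6, -288.5, 142.4]
eef_rot: [-0.03, -0.706, -0.031, 0.706]
wrist_force: [-1.3, -0.9, -0.2]
grip_width: 0.5
```

Call:
{"method": "carry_out", "body": {
  "steps": [0,0,-0.0025,0,0,0,0,-0.0025,0,0]
}}

```text
clock: 17.48
tool_pos: [528.1, -288.1, 142.0]
eef_rot: [-0.03, -0.706, -0.031, 0.707]
wrist_force: [-1.3, -1.0, -1.2]
grip_width: 0.4
```

Call:
{"method": "carry_out", "body": {
  "steps": [0,0,-0.0015,0,0,0,0,-0.0015,0,0]
}}

```text
clock: 17.65
tool_pos: [530.3, -287.9, 142.1]
eef_rot: [-0.03, -0.706, -0.031, 0.707]
wrist_force: [-8.1, -0.7, -0.0]
grip_width: 0.4
```

Call:
{"method": "carry_out", "body": {
  "steps": [0,0,-0.0015,0,0,0,0,-0.001,0,0]
}}

```text
clock: 17.82
tool_pos: [530.6, -287.9, 142.0]
eef_rot: [-0.03, -0.704, -0.03, 0.709]
wrist_force: [-15.5, 0.9, 3.2]
grip_width: 0.5
```

Call:
{"method": "carry_out", "body": {
  "steps": [0,0,0.005,0,0,0,0,0.02,0,0,0,0,0.02,0,0,0,0,0.02,0,0,-0.03,0,0,0,0,-0.03,0,0.02,0,0,-0.03,0,0.02,0,0,-0.01,0,0.02,0,0,0,0,0.02,0,0,0,0,0,0,0,0,0,0,0,0]
}}

```text
clock: 18.73
tool_pos: [389.2, -300.4, 243.5]
eef_rot: [0.031, 0.707, 0.03, -0.706]
wrist_force: [0.1, 0.6, 0.1]
grip_width: 0.8
```

Run:
```python
from h import *
S=capture("scene");T=capture("top")
a=cv2.resize(S["img"][90:190,190:320],(800,615),interpolation=cv2.INTER_CUBIC)
b=cv2.resize(T["img"][140:270,140:400],(800,400),interpolation=cv2.INTER_CUBIC)
cv2.imwrite("pics/p6.png",np.vstack([cv2.resize(a,(260,200)),]) [...,::-1])
c=np.zeros((600,800,3),np.uint8);c[:400]=b;c[400:,:260]=cv2.resize(a,(260,200),interpolation=cv2.INTER_AREA)
d=cv2.resize(T["img"][175:235,285:350],(217,200),interpolation=cv2.INTER_CUBIC);c[400:,280:497]=d
cv2.imwrite("pics/p6.png",c[...,::-1])
im=T["img"].astype(int);h=cv2.cvtColor(T["img"],cv2.COLOR_RGB2HSV);mk=(h[...,0]>7)&(h[...,0]<16)&(h[...,1]>180)&(h[...,2]>150)
r,cc=np.nonzero(mk[190:240,315:350]);print(len(r),atz(T,(cc.mean()+315,r.mean()+190),136))
```

```text
22 [ 555.34561338 -287.62469325  136.        ]
```

View pics/p6.png

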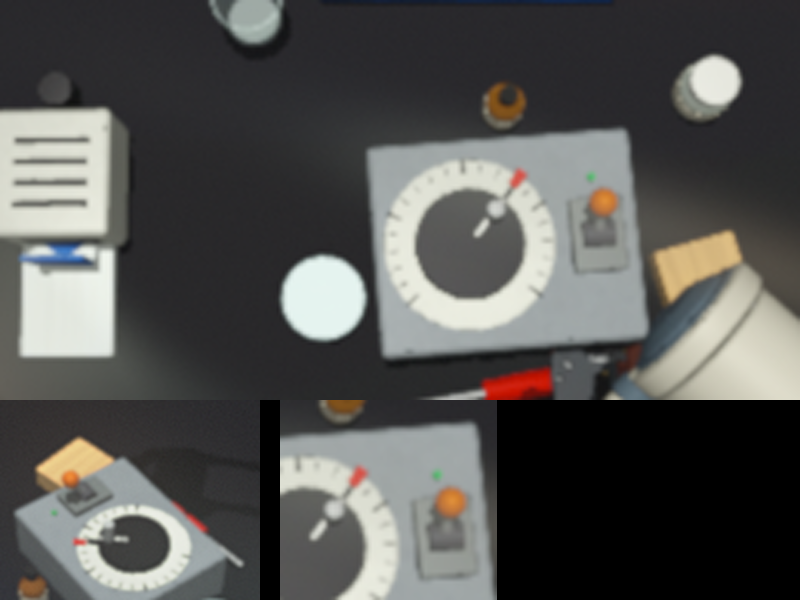

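The ball is on the far side at (555,-288), where about 552 was expected. The pointer is at the red tab, the slide is home and the other things are undisturbed. Handing in.

```bash
python3 -c "
from bench import *
print(finish_job())"
```

```text
the job is handed in; nothing more can be done
None
```

The lamp is set up as asked, in the order asked, and handed in at about 19 s on the robot's clock. The hand-in gives no verdict, so the results below are from my own checks.

- **Filter slide:** I pushed it in until it hit a hard stop, with the push force rising from under 1 N to 21 N. The tab's face measured x ≈ 498 mm, and home was predicted at 497.7 mm.
- **Dial:** I gripped the post and turned it about 2.6 rad clockwise, then let go. The top view puts the pointer 0.012 rad from the middle of the red tab. The scene view says 0.038 rad, though the post and shadows blur that one. Both are within the 0.083 rad allowed.
- **Lever:** I pushed it over last, until it stopped at 15 N. The ball is at about x = 555 mm, where 552 mm was expected for fully on.

The last picture shows the slide still home and the pointer still at the tab. The arm is clear, and the bystander things in view have not moved. The arm hides part of the wooden box and the screwdriver's handle, but nothing touched them. The two cameras differed by a few mm, and no check failed.

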